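# Set a dyed panel blank out over the ledge of a filing jig and clamp it

## Task

Set up the panel blank for filing by pushing alone: push it with the fingertips flush against the jig's fence and along it until exactly its blue-dyed end stands out past the free end of the ledge, with the border of the dye in line with the ledge's edge. Then push the blue handle of the toggle clamp down until the clamp snaps shut on the plate. Do not lift the plate, and leave the other things on the desk where they are.

Things in the scene. Friction and masses are not known exactly. Their poses are not given: they have to be found in the camera images.
- jig: Filing jig, fixed: low block with a dark steel bed on top. Origin under it at desk level; x points away from the robot (across the bed, to the fence), y along the bed to its free end (robot's left), z up. Bed top 45 mm above the desk, x = -80 to +115, y = -125 to +125 mm; at y = +125 mm it ends as a ledge with nothing beyond.
- fence_face (a point): Steel fence along the jig's y: this point is the middle of its face toward the robot, at jig x = +55, y = 0 mm, at bed level. The fence is 13 mm wide, stands 16 mm above the bed and runs from y = -122 to +112 mm.
- clamp_pivot (a point): Pivot axis of the clamp's handle (it runs along the jig's y), jig x = +103, y = +88 mm, 79 mm above the desk. The toggle clamp (foot and cheeks 44 x 44 mm, 42 mm above the bed) stands behind the fence; its arm is raised at the start, to about 60 mm above the pivot.
- ledge_edge (a point): Point on the bed top at the ledge's free edge, at jig x = +15, y = +125 mm (middle of the place where the plate ends); axes as the jig's.
- plate: Loose flat aluminium panel blank on the bed, 80 (its x) by 140 (its y) by 4 mm, about 0.12 kg; origin under its centre. Its last 30 mm toward +y (toward the free end) is dyed blue. At the start it lies 4 to 14 mm short of the fence, up to 0.08 rad askew, and has 45 to 85 mm to go along it. It slides with about 1 N of friction and stays where it is left.
- plate_center (a point): Centre of the plate, half-way through its thickness; axes as the plate's.
- dye_border (a point): Middle of the border between blue and bare metal, on the plate's top (plate x = 0, y = +40 mm). It has to end in line with the ledge's edge.
- plate_back (a point): Middle of the plate's long side that goes against the fence (plate x = +40 mm).
- clamp_handle (a joint): Toggle clamp's blue handle, rad: 0 = open (points up and away from the robot, 50 degrees above level); grows as it is pushed down; about 0.85 = shut on the plate (level). Below about 0.38 it springs back open, above it snaps shut by itself and stays. A push straight down on the grip 40 mm out from the pivot takes about 10 N at first, then less.
- grip_end (a point): End of the handle's blue grip, on its axis, 83 mm from the pivot; the grip is 15 mm thick and covers the last 60 mm.
- clamp_arm: The clamp's holding arm with its black rubber pad (17 mm across); it is linked to the handle, comes down as the handle goes down, and presses on the plate with about 6 N when shut. Origin at its pivot.
- jar: Bystander: white screw jar, 64 mm across, 66 mm high; origin under its centre.
- caliper: Bystander: digital caliper lying flat, 64 x 230 x 15 mm; origin under its centre.
- marker: Bystander: white felt marker with blue cap lying down, 18 x 126 x 17 mm; origin under its centre.
- screwdriver: Bystander: orange-handled screwdriver lying down, 24 x 167 x 26 mm; origin under its centre.
- tape: Bystander: small roll of yellow tape, 60 mm across, 18 mm high; origin under its centre.
- spool_box: Bystander: flat white carton, 87 x 120 x 31 mm; origin under its centre.

How it is judged:
On the way:
1. the plate lies flush on the fence with the border of its dye at the ledge's edge, the clamp still open (y of dye_border in the frame of jig between 0.121 and 0.129 m and x of plate_back in the frame of jig above 0.052 m and angle between the y axis of plate and the y axis of jig, either way round below 0.03 rad and z of plate_center in the frame of jig between 0.043 and 0.051 m and angle between plate's own z axis and vertical below 0.04 rad and value of joint clamp_handle below 0.3 rad), for 0.2 s.
At the end, for the whole second after the job is handed in: The plate lies flat and still on the bed, within 3 mm of the fence and square to it within 0.03 rad, the border of its blue dye within 4 mm of the ledge's free edge, and the clamp is shut (handle past 0.7 rad) and presses on the plate with more than 2 N (y of dye_border in the frame of jig between 0.121 and 0.129 m and x of plate_back in the frame of jig above 0.052 m and angle between the y axis of plate and the y axis of jig, either way round below 0.03 rad and z of plate_center in the frame of jig between 0.043 and 0.051 m and angle between plate's own z axis and vertical below 0.04 rad and value of joint clamp_handle above 0.7 rad and contact force between clamp_arm and plate above 2 N and linear speed of plate below 0.01 m/s); the robot touches nothing.
It fails at once if the plate is lifted off the bed, tipped up or dropped (z of plate_center in the frame of jig above 0.057 m or z of plate_center in the frame of jig below 0.03 m or angle between plate's own z axis and vertical above 0.25 rad).
It fails at once if another thing on the desk is moved from its place (more than 20 mm) (distance of any of jar, caliper, marker, screwdriver, tape, spool_box from where it was at the start of the episode above 0.02 m).
It also fails if it takes over 64 s, if anything falls off the work surface, if the arm or the gripper's body presses on something with over 40 N, if the wrist force passes 120 N, or if a joint passes its speed limit or range.

## Robot

A 6-joint arm with a two-finger parallel gripper is mounted at the origin on a cart in front of the work surface, level with it; the furniture and walls round the work are solid. World frame = base frame: x ahead of the robot, y to its left, z up, the work surface at z = 0. Lengths are in m, angles in rad, forces in N, time in s.
With the tool pointing down it reaches from about 0.35 to 0.975 m from the base axis. Payload 4.9 kg.
Tool frame: the origin (TCP) lies at the very end of the fingers, on their centre line; the grasp point (between the pads) lies 19 mm behind it; z points along the fingers, x is the direction in which the jaws open and shut, and the axes are right-handed (so a half turn about z gives the same grasp; the last joint's range is limited). The gripper opens to 85 mm and grips with 20 to 120 N. Pads are 22 mm wide; open, the fingers measure 114 mm over their backs; the gripper's body (76 mm by 85 mm) begins 54 mm behind the grasp point. The pads swing forward as they close: fully open they stand 13 mm farther back than shut.
Start: joints at [-1.441, 0.053, 1.613, -0, 1.476, -0.119], TCP at [0.154, -0.606, 0.231] pointing down, gripper open.
Joint ranges: [-3.01, 3.01], [-1.01, 2.22], [0.06, 2.58], [-1.02, 4.17], [0.09, 2.62], [-3.14, 3.14]. Speed limits (rad/s): [2.57, 2.57, 3.14, 3.14, 3.14, 3.14].

## Interface

Orientations are given as a unit quaternion [w, x, y, z].
In Python, from plant import manip, imaging gives the robot as it stands.
- The arm moves only by the shell command python3 -m pendant 'ROWS'. ROWS is JSON, a list that holds one entry, the list of rows, each a list of 7 numbers: the turn, a rotation vector about the world's x, y, z in units of pi rad (1.0 is pi rad), then the shift along the world's x, y, z in units of 250 mm (1.0 is 250 mm), then the opening, from 0 (shut) to 1 (fully open). In form: [[[ax, ay, az, tx, ty, tz, claw], ...]]. A call has 1 to 20 rows; each row shifts and turns the commanded pose from where the row before left it; what a row does not reach is not made up. A row lasts 1/8 s, in which the tool goes at most 62.5 mm and 10.7 degrees, less where a joint would pass 70% of its speed; a pose out of reach is approached as far as the arm can. A call with a number of a shift or a turn outside -1 to 1 is refused whole. A call with a gripper value outside its range is refused whole. The fingers move at their own pace and stop on an object; the grip force is fixed at half the most. Time passes only in rows, so rows that do not move let the fingers close. It gives the time, the measured TCP pose, the force and the opening at its end, in the units of the state.
- manip.state(): the state, without advancing time (a new reading comes with each control period).
- imaging.grab_frame(name): name is "side" or "top"; returns a dict with "frame" (420x560x3 uint8, blue, green, red), "mtx" (3x3 intrinsics, pixels), "k1" (the pictures are not rectified: a ray, as slopes to the right and down, at radius r is drawn at 1 + k1 r^2 times it, then the intrinsics apply), "world_to_cam" (4x4, takes a point from world to camera coordinates). Camera axes: x right, y down, z forward; pixel columns grow to the right and rows downward; lengths in m; the calibration is good to about 2 mm. A picture is of the moment at which its call begins. There is no depth.
- manip.job_done(): hands the job in, once; it reports no verdict.
The state is a dict: "time": time; "joint_pos": joint angles; "joint_vel": joint speeds; "joint_efforts": joint torques, N m; "tool_pos": TCP position; "tool_rot": TCP orientation; "contact_force": force on the tool from outside, world axes, zero at the start; "ft_torque": the same for the moment, N m; "gripper_width": opening from 0.0 (shut) to 1.0 (fully open).
Only numpy, scipy, OpenCV 4.12 (cv2) and the standard library are available. Lean on these libraries where they do the work, as an engineer would, in place of code of your own. Each camera call takes 0.05 s, during which the arm holds its last target. There are 200 camera calls.

## Working session

There is one attempt and no reset: what is moved stays moved. The work goes in short steps, Python scripts to look and compute and a shell command to move; the robot and the scene stay as the last step left them, time stands still between calls to the robot, and variables do not carry over. Pictures are saved under pics/ and viewed, about 8 in all and at most 12, crops included, and the job is handed in when it is done.

```bash
ls; mkdir -p pics; cat > h.py <<'E'
import numpy as np, cv2
from plant import manip, imaging
def grab(name, fn=None):
    f=imaging.grab_frame(name); np.savez('cal_'+name+'.npz',m=f['mtx'],k=f['k1'],T=f['world_to_cam'],im=f['frame'])
    if fn: cv2.imwrite('pics/'+fn,f['frame'])
    return f
def cal(n):
    d=np.load('cal_'+n+'.npz'); return d['m'],float(d['k']),d['T'],d['im']
def ray(n,u,v):
    m,k,T,_=cal(n); p=cv2.undistortPoints(np.array([[[u,v]]],float),m,np.array([k,0,0,0,0.]))[0,0]
    R=T[:3,:3]; return -R.T@T[:3,3], R.T@np.array([p[0],p[1],1])
def at_z(n,u,v,z):
    o,d=ray(n,u,v); return o+d*(z-o[2])/d[2]
def proj(n,P):
    m,k,T,_=cal(n); return cv2.projectPoints(np.atleast_2d(np.array(P,float)),cv2.Rodrigues(T[:3,:3])[0],T[:3,3],m,np.array([k,0,0,0,0.]))[0][:,0]
def crop(n,u0,v0,u1,v1,s,fn):
    im=cal(n)[3][v0:v1,u0:u1]; cv2.imwrite('pics/'+fn,cv2.resize(im,None,fx=s,fy=s,interpolation=cv2.INTER_CUBIC))
E
python3 - <<'E'
from h import *
a=grab('top','top0.png')['frame'];b=grab('side','side0.png')['frame']
print(manip.state())
for n in('top','side'): print(n,ray(n,280,210))
E
```

```text
pics
{'time': 0.1, 'joint_pos': array([-1.44096699e+00,  5.32849971e-02,  1.61416725e+00, -2.92764936e-05,
        1.47601911e+00, -1.18968094e-01]), 'joint_vel': array([-0.00044303, -0.00056115, -0.00316372,  0.00152353,  0.00064631,
       -0.00056883]), 'joint_efforts': array([-6.19419043e-04, -3.94904423e+01, -3.71366429e+01, -2.42925917e-04,
        3.88341694e-03, -2.05243276e-05]), 'tool_pos': array([ 0.15383603, -0.60517938,  0.23018329]), 'tool_rot': array([-6.50246366e-04,  7.89379568e-01, -6.13904728e-01, -6.78067154e-04]), 'contact_force': array([-0.4740226 ,  0.19415997, -0.51129649]), 'ft_torque': array([-0.00410502,  0.03415465, -0.01256166]), 'gripper_width': 0.9978359514416932}
top (array([0.30902188, 0.14097153, 1.14887182]), array([ 0.20444444,  0.00134493, -0.97898999]))
side (array([ 0.3611933 , -0.65324288,  1.0382586 ]), array([ 0.14099007,  0.65438541, -0.74296919]))
```

View pics/top0.png

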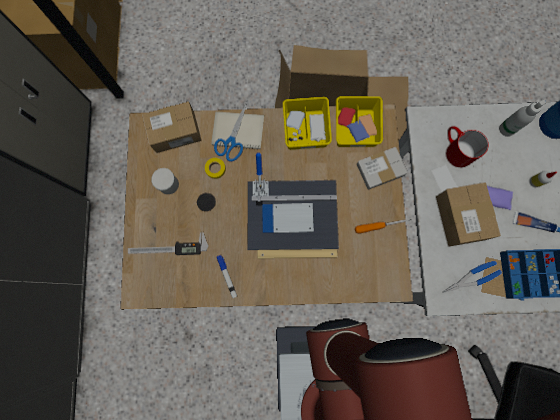

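View pics/side0.png

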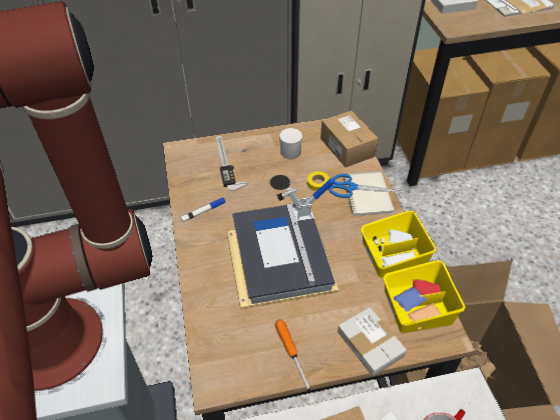

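The top view shows the jig at about (248–338, 181–249), with the plate at (262–314, 203–233), blue end left (+y), and the clamp at about (260, 190). I'll enlarge both views.

```bash
python3 - <<'E'
from h import *
crop('top',235,145,350,265,5,'topc.png'); crop('side',220,170,345,310,4,'sidec.png')
E
```

```text
(no output)
```

View pics/topc.png

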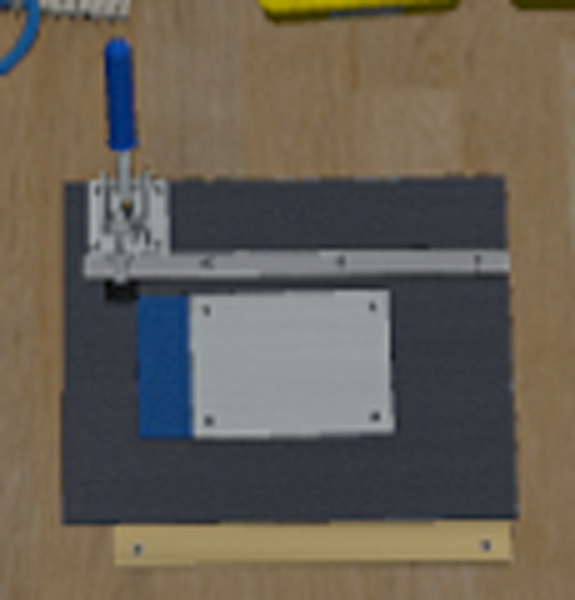

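View pics/sidec.png

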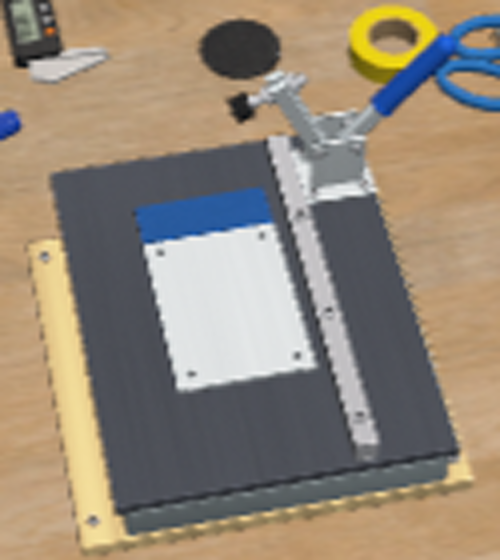

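```bash
cat > m.py <<'E'
from h import *
def T_(u,v): return at_z('top',(u+.5)/5-.5+235,(v+.5)/5-.5+145,z)[:2]
def S_(u,v): return at_z('side',(u+.5)/4-.5+220,(v+.5)/4-.5+170,z)[:2]
def fit(L,P):
    L=np.array(L);P=np.array(P);l=L-L.mean(0);p=P-P.mean(0)
    a=np.arctan2((l[:,0]*p[:,1]-l[:,1]*p[:,0]).sum(),(l*p).sum())
    R=np.array([[np.cos(a),-np.sin(a)],[np.sin(a),np.cos(a)]]);t=P.mean(0)-R@L.mean(0)
    print('res',np.round((P-(L@R.T+t))*1e3,1).tolist());return a,R,t
E
python3 - <<'E'
import m; from m import *
m.z=.045
Lj=[[.115,.125],[.115,-.125],[-.08,-.125],[-.08,.125]]
P=[T_(65,182),T_(505,177),T_(517,518),T_(63,522)]
a,R,t=fit(Lj,P);print('jig top',a,t)
Ls=[[-.08,.125],[-.08,-.125],[.115,-.125]]
P2=[S_(52,175),S_(118,510),S_(458,452)]
a2,R2,t2=fit(Ls,P2);print('jig side',a2,t2)
a3,R3,t3=fit(Lj+Ls,P+P2);print('both',a3,t3)
m.z=.049
Lp=[[.04,.07],[.04,-.07],[-.04,-.07],[-.04,.07]]
P=[T_(138,296),T_(388,290),T_(395,432),T_(138,438)]
b,Rb,tb=fit(Lp,P);print('plate top',b-a3,(R3.T@(tb-t3)),tb)
P2=[S_(265,187),S_(316,368),S_(180,390),S_(136,208)]
b,Rb,tb=fit(Lp,P2);print('plate side',b-a3,(R3.T@(tb-t3)),tb)
E
```

```text
res [[-1.1, -0.7], [-1.0, 0.8], [1.1, 1.0], [1.0, -1.0]]
jig top -0.02329761227840559 [0.50963204 0.10989775]
res [[0.3, -0.7], [2.1, 0.2], [-2.3, 0.4]]
jig side -0.02353136050071904 [0.50953812 0.11074391]
res [[-1.1, -1.0], [-1.0, 0.4], [1.2, 0.6], [1.0, -1.4], [0.2, -0.2], [2.0, 0.7], [-2.4, 0.9]]
both -0.023716411833417005 [0.50959516 0.11026331]
res [[-0.1, -0.5], [-0.0, 0.3], [0.1, -0.5], [-0.0, 0.6]]
plate top 0.013912863503557247 [0.00751772 0.01226868] [0.51740171 0.12235026]
res [[0.1, 0.0], [-0.5, -0.4], [0.8, 0.5], [-0.3, -0.2]]
plate side 0.009104647616874215 [0.00735242 0.01478933] [0.51729623 0.12487412]
```

```bash
python3 -m pendant '[[[0,0,-0.0434,0.19,0.16,0,0.7],[0,0,-0.0434,0.19,0.16,0,0.7],[0,0,0,0.19,0.16,0,0.7],[0,0,0,0.19,0.16,0,0.7],[0,0,0,0.19,0.16,0,0.7],[0,0,0,0.194,0.16,0,0.7],[0,0,0,0,0.24,0,0.7],[0,0,0,0,0.24,0,0.7],[0,0,0,0,0.24,0,0.7],[0,0,0,0,0.24,0,0.7],[0,0,0,0,0.24,0,0.7],[0,0,0,0,0.24,0,0.7],[0,0,0,0,0.24,0,0.7],[0,0,0,0,0.24,-0.0,0.7],[0,0,0,0,0.04,-0.1,0.7],[0,0,0,0,0,-0.2,0.7],[0,0,0,0,0,0,0.7]]]'
cat > s.py <<'E'
from h import *
s=manip.state();a=-.0237;R=np.array([[np.cos(a),-np.sin(a)],[np.sin(a),np.cos(a)]])
w,x,y,z=s['tool_rot'];p=s['tool_pos']
X=np.array([1-2*(y*y+z*z),2*(x*y+w*z)]);Z=np.array([2*(x*z+w*y),2*(y*z-w*x),1-2*(x*x+y*y)])
print('t',s['time'],'tcp',p.round(4),'jig',(R.T@(p[:2]-[.5096,.1103])).round(4),'jawdeg-jig',np.degrees(np.arctan2(X[1],X[0])-a).round(2),'Z',Z.round(3),'F',s['contact_force'].round(2),'w',round(s['gripper_width'],3))
E
python3 s.py
```

```text
time: 2.22
tool_pos: [0.436, 0.1239, 0.1516]
tool_rot: [-0.004, -0.699, 0.715, 0.003]
contact_force: [-0.1, -0.5, 0.8]
gripper_width: 0.7
t 2.225 tcp [0.436  0.1239 0.1516] jig [-0.0739  0.0119] jawdeg-jig -89.97 Z [-0.01  -0.001 -1.   ] F [-0.13 -0.49  0.78] w 0.7
```

```bash
python3 -m pendant '[[[0,0,0,0,0,-0.1,0.7],[0,0,0,0,0,-0.1,0.7],[0,0,0,0,0,-0.1,0.7],[0,0,0,0,0,-0.086,0.7],[0,0,0,0,0,0,0.7],[0,0,0,0,0,0,0.7]]]' >/dev/null; python3 s.py
python3 -m pendant '[[[0,0,0,0,0,-0.008,0.7],[0,0,0,0,0,-0.008,0.7],[0,0,0,0,0,0,0.7]]]' >/dev/null; python3 s.py
python3 -m pendant '[[[0,0,0,0,0,-0.006,0.7],[0,0,0,0,0,-0.006,0.7],[0,0,0,0,0,0,0.7]]]' >/dev/null; python3 s.py
```

```text
t 2.975 tcp [0.4411 0.124  0.0618] jig [-0.0689  0.0121] jawdeg-jig -90.04 Z [ 0.003  0.    -1.   ] F [ 0.17 -0.02  0.36] w 0.7
t 3.35 tcp [0.4396 0.124  0.0559] jig [-0.0703  0.0121] jawdeg-jig -90.01 Z [-0.  0. -1.] F [ 0.21 -0.98  0.03] w 0.701
t 3.725 tcp [0.4394 0.124  0.0525] jig [-0.0705  0.012 ] jawdeg-jig -90.01 Z [-0. -0. -1.] F [ 0.25 -0.62  0.45] w 0.699
```

```bash
for i in 1; do python3 -m pendant '[[[0,0,0,0,0,-0.008,0.7],[0,0,0,0,0,-0.008,0.7],[0,0,0,0,0,0,0.7]]]' >/dev/null; python3 s.py
python3 -m pendant '[[[0,0,0,0,0,-0.008,0.7],[0,0,0,0,0,0,0.7]]]' >/dev/null; python3 s.py
python3 -m pendant '[[[0,0,0,0,0,-0.008,0.7],[0,0,0,0,0,0,0.7]]]' >/dev/null; python3 s.py
python3 -m pendant '[[[0,0,0,0,0,-0.008,0.7],[0,0,0,0,0,0,0.7]]]' >/dev/null; python3 s.py; done
```

```text
t 4.1 tcp [0.4394 0.124  0.0485] jig [-0.0705  0.012 ] jawdeg-jig -90.01 Z [-0.001 -0.    -1.   ] F [-0.42 -0.56  0.6 ] w 0.698
t 4.35 tcp [0.4395 0.124  0.0466] jig [-0.0704  0.012 ] jawdeg-jig -90.01 Z [-0. -0. -1.] F [ 0.39 -0.17 -0.2 ] w 0.702
t 4.6 tcp [0.4395 0.124  0.0446] jig [-0.0704  0.0121] jawdeg-jig -90.01 Z [-0. -0. -1.] F [-0.11  0.41  0.24] w 0.7
t 4.85 tcp [0.4394 0.124  0.0426] jig [-0.0705  0.012 ] jawdeg-jig -90.01 Z [-0. -0. -1.] F [-0.33 -0.36 -0.43] w 0.694
```

Below bed level without contact, so the opened fingertips do sit higher than the TCP. I'll continue in 1.5 mm steps.

```bash
python3 -m pendant '[[[0,0,0,0,0,-0.006,0.7],[0,0,0,0,0,0,0.7]]]' >/dev/null; python3 s.py
python3 -m pendant '[[[0,0,0,0,0,-0.006,0.7],[0,0,0,0,0,0,0.7]]]' >/dev/null; python3 s.py
python3 -m pendant '[[[0,0,0,0,0,-0.006,0.7],[0,0,0,0,0,0,0.7]]]' |grep force; python3 s.py
```

```text
t 5.1 tcp [0.4395 0.124  0.0412] jig [-0.0704  0.0121] jawdeg-jig -90.01 Z [-0. -0. -1.] F [-0.52 -0.63  0.03] w 0.703
t 5.35 tcp [0.4398 0.1241 0.04  ] jig [-0.0701  0.0121] jawdeg-jig -90.01 Z [ 0.  0. -1.] F [-0.58  0.05  0.98] w 0.699
contact_force: [-6.5, -0.5, 12.4]
t 5.6 tcp [0.4398 0.1241 0.0399] jig [-0.0701  0.0121] jawdeg-jig -90.0 Z [-0.001 -0.    -1.   ] F [-6.46 -0.49 12.42] w 0.703
```

```bash
python3 -m pendant '[[[0,0,0,0,0,0.012,0.7],[0,0,0,0.024,-0.0006,0,0.7],[0,0,0,0.024,-0.0006,0,0.7],[0,0,0,0.024,-0.0006,0,0.7],[0,0,0,0.02,-0.0005,0,0.7],[0,0,0,0.008,0,0,0.7],[0,0,0,0.006,0,0,0.7],[0,0,0,0.006,0,0,0.7],[0,0,0,0.006,0,0,0.7],[0,0,0,0,0,0,0.7]]]' >/dev/null; python3 s.py
python3 -m pendant '[[[0,0,0,0.006,0,0,0.7],[0,0,0,0.006,0,0,0.7],[0,0,0,0,0,0,0.7]]]' >/dev/null; python3 s.py
```

```text
t 6.85 tcp [0.4691 0.1235 0.0413] jig [-0.0408  0.0122] jawdeg-jig -90.01 Z [ 0. -0. -1.] F [-0.61 -0.05 -0.21] w 0.698
t 7.225 tcp [0.4723 0.1234 0.0414] jig [-0.0376  0.0122] jawdeg-jig -90.02 Z [ 0.  0. -1.] F [ 0.52  0.35 -0.7 ] w 0.701
```

```bash
python3 - <<'E'
from h import *
grab('top');crop('top',235,145,350,265,5,'topd.png')
E
```

```text
(no output)
```

View pics/topd.png

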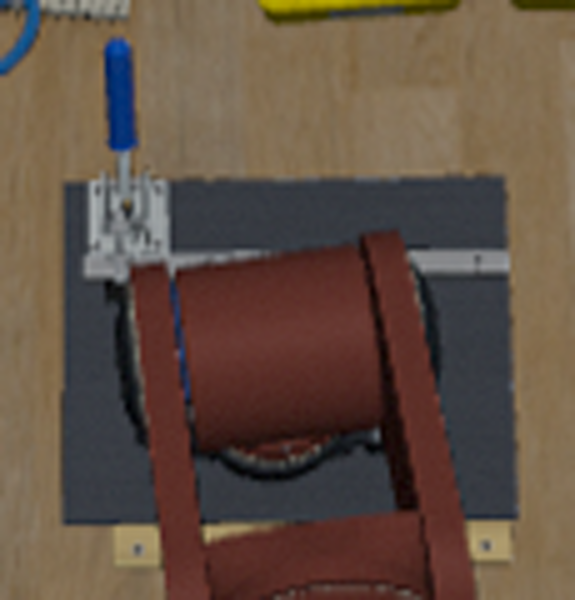

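The wrist hides the plate in the top view, so force will show when the plate reaches the fence.

```bash
python3 -m pendant '[[[0,0,0,0.006,0,0,0.7],[0,0,0,0.006,0,0,0.7],[0,0,0,0,0,0,0.7]]]' >/dev/null; python3 s.py
python3 -m pendant '[[[0,0,0,0.004,0,0,0.7],[0,0,0,0.004,0,0,0.7],[0,0,0,0,0,0,0.7]]]' >/dev/null; python3 s.py
python3 - <<'E'
from h import *
grab('side');crop('side',200,160,350,310,4,'sided.png')
E
```

```text
t 7.65 tcp [0.4741 0.1234 0.0411] jig [-0.0358  0.0122] jawdeg-jig -90.0 Z [-0.003 -0.    -1.   ] F [-4.55  0.49  3.26] w 0.705
t 8.025 tcp [0.4744 0.1234 0.041 ] jig [-0.0355  0.0122] jawdeg-jig -89.99 Z [-0.008 -0.001 -1.   ] F [-12.44  -0.25  10.47] w 0.697
```

View pics/sided.png

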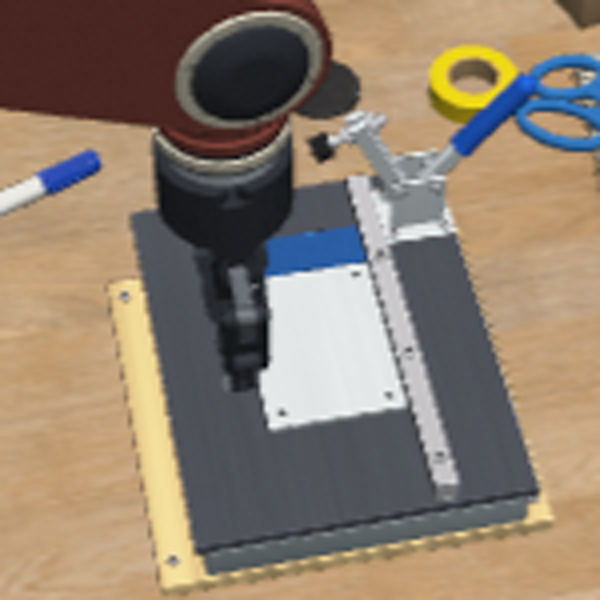

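```bash
python3 -m pendant '[[[0,0,0,-0.03,0,0,0.7],[0,0,0,-0.03,0,0.03,0.7],[0,0,0,0,0,0.12,0.6],[0,0,0,0,0,0.12,0.5],[0,0,0.0556,0.0246,-0.0428,0,0.45],[0,0,0.0556,0.0246,-0.0428,0,0.45],[0,0,0.0556,0.0246,-0.0428,0,0.45],[0,0,0.0556,0.0246,-0.0428,0,0.45],[0,0,0.0556,0.0246,-0.0428,0,0.45],[0,0,0.0556,0.0246,-0.0428,0,0.45],[0,0,0.0556,0.0246,-0.0428,0,0.45],[0,0,0.0556,0.0246,-0.0428,0,0.45],[0,0,0.0555,0.0246,-0.0428,0,0.45],[0,0,0,0,0,0,0.45],[0,0,0,0,0,0,0.45]]]' >/dev/null; python3 s.py
python3 - <<'E'
import m; from m import *
def S_(u,v): return at_z('side',(u+.5)/4-.5+200,(v+.5)/4-.5+160,.049)[:2]
a=-.0237;R=np.array([[np.cos(a),-np.sin(a)],[np.sin(a),np.cos(a)]])
for p in [(270,431),(412,404),(361,228),(366,261)]: print(R.T@(S_(*p)-[.5096,.1103]))
E
```

```text
t 9.95 tcp [0.5173 0.0274 0.109 ] jig [ 0.0097 -0.0827] jawdeg-jig -0.1 Z [ 0.  0. -1.] F [ 0.15  0.43 -0.61] w 0.445
[-0.02584999 -0.05685798]
[ 0.05702691 -0.05434096]
[0.05620754 0.0823593 ]
[0.05367028 0.05576823]
```

```bash
python3 -m pendant '[[[0,0,0,0,0,-0.08,0.45],[0,0,0,0,0,-0.08,0.45],[0,0,0,0,0,-0.08,0.45],[0,0,0,0,0,0,0.45],[0,0,0,0,0,0,0.45]]]' >/dev/null; python3 s.py
python3 -m pendant '[[[0,0,0,0,0,-0.008,0.45],[0,0,0,0,0,-0.004,0.45],[0,0,0,0,0,0,0.45]]]' >/dev/null; python3 s.py
python3 -m pendant '[[[0,0,0,0,0,-0.005,0.45],[0,0,0,0,0,0,0.45]]]' >/dev/null; python3 s.py
python3 -m pendant '[[[0,0,0,0,0,-0.005,0.45],[0,0,0,0,0,0,0.45]]]' >/dev/null; python3 s.py
```

```text
t 10.575 tcp [0.5179 0.0274 0.0496] jig [ 0.0102 -0.0827] jawdeg-jig 0.02 Z [ 0.001 -0.    -1.   ] F [-0.19  0.26  1.09] w 0.451
t 10.95 tcp [0.5176 0.0271 0.046 ] jig [ 0.01  -0.083] jawdeg-jig 0.03 Z [ 0. -0. -1.] F [ 0.13 -0.28 -0.37] w 0.448
t 11.2 tcp [0.5174 0.0272 0.0444] jig [ 0.0097 -0.0829] jawdeg-jig 0.04 Z [-0.  0. -1.] F [ 0.32 -0.29 -0.92] w 0.45
t 11.45 tcp [0.5176 0.0271 0.0437] jig [ 0.01  -0.083] jawdeg-jig 0.04 Z [ 0. -0. -1.] F [-1.76 -0.74  4.52] w 0.447
```

```bash
python3 -m pendant '[[[0,0,0,0,0,0.006,0.45],[0,0,0,0.0005,0.02,0,0.45],[0,0,0,0.0005,0.02,0,0.45],[0,0,0,0.0005,0.02,0,0.45],[0,0,0,0.0005,0.02,0,0.45],[0,0,0,0.0005,0.02,0,0.45],[0,0,0,0.0005,0.02,0,0.45],[0,0,0,0.0005,0.02,0,0.45],[0,0,0,0.0005,0.02,0,0.45],[0,0,0,0.0005,0.02,0,0.45],[0,0,0,0.0005,0.02,0,0.45],[0,0,0,0.0005,0.02,0,0.45],[0,0,0,0.0005,0.02,0,0.45],[0,0,0,0.0005,0.02,0,0.45],[0,0,0,0.0005,0.02,0,0.45],[0,0,0,0.0005,0.02,0,0.45],[0,0,0,0,0,0,0.45],[0,0,0,0,0,0,0.45]]]' >/dev/null; python3 s.py
python3 - <<'E'
from h import *
grab('top');grab('side')
A=cal('side')[3][160:310,200:350];B=cal('top')[3][165:265,240:340]
f=lambda i,s:cv2.resize(i,None,fx=s,fy=s,interpolation=cv2.INTER_CUBIC)
cv2.imwrite('pics/e.png',np.hstack([cv2.resize(A,(400,400),interpolation=cv2.INTER_CUBIC),cv2.resize(B,(400,400),interpolation=cv2.INTER_CUBIC)]))
E
```

```text
t 13.7 tcp [0.5194 0.1023 0.0448] jig [ 0.01   -0.0077] jawdeg-jig 0.04 Z [ 0.  0. -1.] F [-0.21  0.41  0.45] w 0.451
```

View pics/e.png

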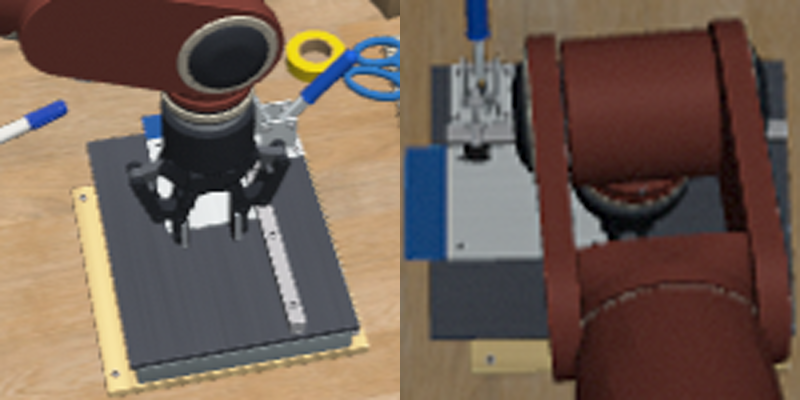

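Blue dye runs x≈405–446 in the right panel and the ledge edge is at ≈431, so about 11 mm remain. I'll measure this with the calibration.

```bash
cat > b.py <<'E'
from h import *
im=cal('top')[3].astype(float); a=-.0237;R=np.array([[np.cos(a),-np.sin(a)],[np.sin(a),np.cos(a)]]);t=np.array([.5096,.1103])
J=lambda u,v,z:(R.T@(at_z('top',u,v,z)[:2]-t)).round(4)
def cross(v,u0,u1,ch,up):
    s=ch[v-1:v+2,u0:u1].mean(0);lo,hi=s.min(),s.max();g=np.diff(s)*(1 if up else -1)
    i=g.argmax();k=np.arange(max(i-1,0),min(i+2,len(g)));w=np.clip(g[k],0,None);return u0+(w*(k+.5)).sum()/w.sum()
R_=im[...,2]
for v in (206,212,218,224): u=cross(v,243,260,R_,True);print('border',v,round(u,2),J(u,v,.049))
for v in (235,240,244): u=cross(v,242,255,R_,False);print('ledge',v,round(u,2),J(u,v,.045))
E
python3 b.py
```

```text
border 206 251.11 [0.0405 0.1132]
border 212 251.11 [0.0235 0.1131]
border 218 251.1 [0.0065 0.113 ]
border 224 251.11 [-0.0103  0.1129]
ledge 235 246.8 [-0.0403  0.125 ]
ledge 240 246.74 [-0.0542  0.125 ]
ledge 244 246.85 [-0.0652  0.1246]
```

```bash
python3 -m pendant '[[[0,0,0,0.0002,0.01,0,0.45],[0,0,0,0.0002,0.01,0,0.45],[0,0,0,0.0002,0.01,0,0.45],[0,0,0,0.0002,0.008,0,0.45],[0,0,0,0.0002,0.006,0,0.45],[0,0,0,0.0001,0.004,0,0.45],[0,0,0,0,0,0,0.45],[0,0,0,0,0,0,0.45]]]' >/dev/null; python3 s.py
python3 - <<'E'
from h import *
grab('top')
E
python3 b.py
```

```text
t 14.8 tcp [0.5196 0.1143 0.0448] jig [0.0099 0.0042] jawdeg-jig 0.04 Z [ 0.  0. -1.] F [-0.42 -0.81  0.35] w 0.447
border 206 247.12 [0.0406 0.1243]
border 212 247.1 [0.0236 0.1243]
border 218 247.12 [0.0066 0.1241]
border 224 247.1 [-0.0102  0.124 ]
ledge 235 246.76 [-0.0403  0.1251]
ledge 240 246.74 [-0.0542  0.125 ]
ledge 244 246.88 [-0.0652  0.1245]
```

```bash
python3 -m pendant '[[[0,0,0,0,0.003,0,0.45],[0,0,0,0,0,0,0.45],[0,0,0,-0.001,-0.04,0,0.45],[0,0,0,0,-0.02,0.1,0.45],[0,0,0,0,-0.1,0.2,0.45],[0,0,0,0,-0.2,0.1,0.3],[0,0,0,0,-0.2,0.05,0],[0,0,0,0,-0.2,0,0],[0,0,0,0,0,0,0]]]' >/dev/null; python3 s.py
python3 - <<'E'
from h import *
grab('top');crop('top',235,145,350,265,5,'topf.png')
E
python3 b.py
```

```text
t 15.975 tcp [ 0.5194 -0.0782  0.1578] jig [ 0.0142 -0.1883] jawdeg-jig -0.25 Z [ 0.001 -0.001 -1.   ] F [0.38 0.84 0.08] w 0.002
border 206 247.13 [0.0406 0.1243]
border 212 247.14 [0.0236 0.1242]
border 218 247.1 [0.0066 0.1241]
border 224 247.1 [-0.0102  0.124 ]
ledge 235 246.76 [-0.0403  0.1251]
ledge 240 246.73 [-0.0542  0.1251]
ledge 244 246.85 [-0.0652  0.1246]
```

View pics/topf.png

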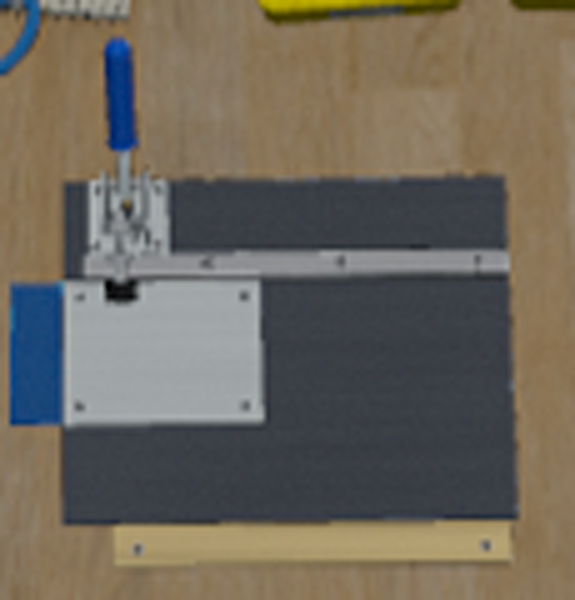

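The border sits in line with the ledge edge at (64, 280–425) and the plate appears to be flush. I'll fit its corners.

```bash
python3 - <<'E'
import m; from m import *
m.z=.049
a3=-.0237;R3=np.array([[np.cos(a3),-np.sin(a3)],[np.sin(a3),np.cos(a3)]]);t3=np.array([.5096,.1103])
Lp=[[.04,.07],[.04,-.07],[-.04,-.07],[-.04,.07]]
P=[T_(11,283),T_(261,280),T_(265,421),T_(10,425)]
b,Rb,tb=fit(Lp,P);print('plate top',b-a3,(R3.T@(tb-t3)),'near edge',[(R3.T@(p-t3)).round(4) for p in P])
im=cal('top')[3][...,2].astype(float)
for u in (250,260,270,280): # near edge of plate (z .049) and fence face line
    s=im[215:240,u-1:u+2].mean(1);g=-np.diff(s);i=g.argmax();k=np.arange(i-1,i+2);w=np.clip(g[k],0,None);v=215+(w*(k+.5)).sum()/w.sum()
    print(u,round(v,2),(R3.T@(at_z('top',u,v,.049)[:2]-t3)).round(4))
E
```

```text
res [[0.3, 0.0], [-0.3, 0.4], [0.1, -0.4], [-0.0, 0.0]]
plate top 0.005919182553830959 [0.01482686 0.08307169] near edge [array([0.0547, 0.1533]), array([0.0549, 0.0137]), array([-0.0247,  0.0124]), array([-0.0256,  0.1529])]
250 229.51 [-0.0257  0.1159]
260 229.35 [-0.0255  0.0883]
270 229.02 [-0.0248  0.0608]
280 229.02 [-0.0251  0.0333]
```

```bash
python3 -c "
from h import *
print((proj('top',[[.5096+.156+.0021,.1103-.0037+.088,.1426]])-[235,145])*5)"
python3 -m pendant '[[[0,0,0,0,0,0.15,0],[0,0,0,0,0,0.15,0],[0,0,0,0.089,0.182,0,0],[0,0,0,0.089,0.182,0,0],[0,0,0,0.089,0.182,0,0],[0,0,0,0.089,0.182,0,0],[0,0,0,0.089,0.182,0,0],[0,0,0,0.089,0.182,0,0],[0,0,0,0,0,0,0],[0,0,0,0,0,0,0]]]' >/dev/null; python3 s.py
```

```text
[[115.99622293  50.24386013]]
t 17.275 tcp [0.6521 0.1987 0.2316] jig [0.1404 0.0917] jawdeg-jig 0.13 Z [-0.001 -0.    -1.   ] F [-0.18  0.16 -0.27] w -0.001
```

```bash
python3 -m pendant '[[[0,0,0,0,-0.014,-0.1,0],[0,0,0,0,0,-0.1,0],[0,0,0,0,0,-0.1,0],[0,0,0,0,0,-0.02,0],[0,0,0,0,0,-0.02,0],[0,0,0,0,0,-0.02,0],[0,0,0,0,0,-0.02,0],[0,0,0,0,0,0,0]]]' >/dev/null; python3 s.py
python3 -m pendant '[[[0,0,0,0,0,-0.02,0],[0,0,0,0,0,-0.02,0],[0,0,0,0,0,-0.02,0],[0,0,0,0,0,0,0]]]' >/dev/null; python3 s.py
```

```text
t 18.275 tcp [0.654  0.1947 0.1398] jig [0.1424 0.0877] jawdeg-jig 0.05 Z [ 0.003  0.001 -1.   ] F [-2.08 -1.14  4.87] w -0.002
t 18.775 tcp [0.6539 0.1947 0.1241] jig [0.1423 0.0878] jawdeg-jig 0.04 Z [ 0.003  0.001 -1.   ] F [-0.08 -0.79  3.86] w 0.001
```

```bash
python3 -m pendant '[[[0,0,0,0,0,-0.02,0],[0,0,0,0,0,-0.02,0],[0,0,0,0,0,-0.02,0],[0,0,0,0,0,-0.02,0],[0,0,0,0,0,-0.02,0],[0,0,0,0,0,0,0]]]' >/dev/null; python3 s.py
python3 -m pendant '[[[0,0,0,0,0,-0.012,0],[0,0,0,0,0,-0.012,0],[0,0,0,0,0,0,0]]]' >/dev/null; python3 s.py
```

```text
t 19.525 tcp [0.6522 0.1943 0.0962] jig [0.1406 0.0873] jawdeg-jig 0.04 Z [-0.002 -0.    -1.   ] F [ 0.46  0.8  -0.17] w -0.002
t 19.9 tcp [0.6527 0.1944 0.091 ] jig [0.141  0.0874] jawdeg-jig 0.04 Z [-0.001 -0.    -1.   ] F [-0.56 -0.08  0.19] w -0.001
```

```bash
python3 -m pendant '[[[0,0,0,0,0,0.15,0],[0,0,0,0,0,0.2,0],[0,0,0,0,0,0.15,0],[0,0,0,0,-0.2,0,0],[0,0,0,0,-0.2,0,0],[0,0,0,0,-0.2,0,0],[0,0,0,0,-0.2,0,0],[0,0,0,0,-0.2,0,0],[0,0,0,0,0,0,0],[0,0,0,0,0,0,0]]]' >/dev/null; python3 s.py
python3 - <<'E'
from h import *
grab('top');grab('side')
A=cal('side')[3][150:310,200:360];B=cal('top')[3][145:265,235:355]
f=lambda i:cv2.resize(i,(400,400),interpolation=cv2.INTER_CUBIC)
cv2.imwrite('pics/g.png',np.hstack([f(A),f(B)]))
E
python3 b.py
```

```text
t 21.15 tcp [ 0.6529 -0.0553  0.2164] jig [ 0.1471 -0.1621] jawdeg-jig 0.03 Z [ 0.     0.001 -1.   ] F [0.14 0.81 0.29] w 0.003
border 206 247.11 [0.0406 0.1244]
border 212 247.11 [0.0236 0.1242]
border 218 247.1 [0.0066 0.1241]
border 224 247.1 [-0.0102  0.124 ]
ledge 235 246.76 [-0.0403  0.1251]
ledge 240 246.71 [-0.0542  0.1251]
ledge 244 246.85 [-0.0652  0.1246]
```

View pics/g.png

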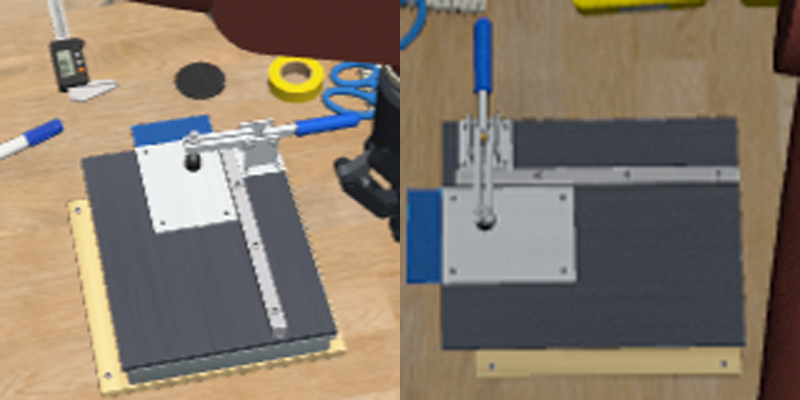

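The clamp is shut with its handle level and the pad on the plate at about (485, 222). The plate hasn't moved: the border is still in line with the ledge and the plate is flush. The robot is clear, so I'm handing in.

```bash
python3 -c "
from plant import manip
print(manip.job_done())"
```

```text
the job is handed in; nothing more can be done
None
```

The plate is against the fence with its blue end past the ledge, the clamp is shut on it, and I handed the job in at about 21 s. I pushed the plate onto the fence with two fingertips, slid it along about 71 mm, then pushed the blue handle down until the clamp snapped shut.

**Dye border:** the last picture puts it at jig y ≈ 0.124 m, with the ledge edge at about 0.125 m. The border stayed there when the clamp closed. Other estimates disagreed slightly: a fit of the plate's corners gave 0.123 m, and the finger position gave about 0.126 m. All are within the 0.121–0.129 m limits. A final 0.7 mm nudge before clamping did not show in the pictures.

**Fence:** before clamping, the plate's back edge measured x ≈ 0.055 m and it was square within about 0.006 rad.

**Clamp:** the push force dropped to zero, and the last pictures show the handle level with the pad on the plate. I couldn't measure the clamping force or the exact handle angle.

**Other things:** I touched none of them, but I did not measure their positions again at the end. The robot was clear of everything.

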